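# Slide the cover of a bench power supply home under its drag spring

### The arm

A 7-joint arm with a two-finger parallel gripper is mounted at the origin on the work surface. World frame = base frame: x ahead of the robot, y to its left, z up, the work surface at z = 0. Lengths are in m, angles in rad, forces in N, time in s.
With the tool pointing down it reaches from about 0.4 to 0.85 m from the base axis. Payload 10.4 kg.
Tool frame: the origin (TCP) lies midway between the tips of the shut fingers; the grasp point (between the pads) lies 19 mm behind it; z points along the fingers, y is the line along which they close (so a half turn about z gives the same grasp; the last joint's range is limited). The gripper opens to 87 mm and grips with 3 to 60 N. Pads are 19 mm wide; open, the fingers measure 117 mm over their backs; the gripper's body (75 mm by 190 mm) begins 51 mm behind the grasp point.
Start: joints at [1.186, 0.332, -0.065, 1.46, 0.022, 1.35, -0.088], TCP at [0.221, -0.585, 0.223] pointing down, gripper open.
Joint ranges: [-2.6, 2.6], [-0.5, 2.12], [-1.47, 1.34], [0.16, 2.42], [-1.27, 4.41], [0.06, 2.06], [-2.6, 2.6]. Speed limits (rad/s): [2.22, 2.22, 2.79, 2.79, 3.14, 3.14, 3.14].

### API

Orientations are given as a unit quaternion [x, y, z, w].
In Python, from bench import sensors, eyes, order gives the robot as it stands.
- The arm moves only by the tool arm_command, never from a script. Its argument "steps" is a list of rows, each an object with "rot": the turn, a rotation vector about the world's x, y, z in degrees, a list of three; "slide": the shift along the world's x, y, z in m, a list of three; "grip": the opening, from 0 (shut) to 1 (fully open). A call has exactly 8 rows; each row shifts and turns the commanded pose from where the row before left it; what a row does not reach is not made up. A row lasts 1/8 s, in which the tool goes at most 62.5 mm and 10.7 degrees, less where a joint would pass 70% of its speed; a pose out of reach is approached as far as the arm can. A call with a gripper value outside its range is refused whole. The fingers move at their own pace and stop on an object; "newtons" is the grip in N (left out, the last holds). Time passes only in rows, so rows that do not move let the fingers close, or fill a call up. It gives the time, the measured TCP pose, the force, the opening and the grip force at its end, in the units of the state.
- sensors.read_state(): the state, without advancing time (a new reading comes with each control period).
- eyes.camera(name): name is "scene" or "top"; returns a dict with "pixels" (400x640x3 uint8, red, green, blue), "intrinsics" (3x3 intrinsics, pixels), "k1" (the pictures are not rectified: a ray, as slopes to the right and down, at radius r is drawn at 1 + k1 r^2 times it, then the intrinsics apply), "pose" (4x4, takes a point from camera to world coordinates). Camera axes: x right, y down, z forward; pixel columns grow to the right and rows downward; lengths in m; the calibration is good to about 2 mm. A picture is of the moment at which its call begins. There is no depth.
- order.close_job(): hands the job in; it is judged then, once.
Trained networks look in a picture, given as the dict that the camera call returned (one of the last four; its "shot" number tells which), for a name from the list of things; names that differ only in an ending like _2 or _b are one class to them, and where a whole thing is asked for, a point or a joint stands for the part that bears it (a point fixed in the world has none). Each returns a list of dicts, best first, with "conf" (0 to 1); they miss things now and then, are a little off and sometimes report something else, mostly with a low value. They report only what shows in the picture. A call takes as long as a camera call.
- eyes.look_for(name, picture): "bbox" ([left, top, right, bottom] in pixels, round what is visible of it).
The state is a dict: "time": time; "joint_positions": joint angles; "joint_vel": joint speeds; "joint_torque": joint torques, N m; "ee_pos": TCP position; "eef_rot": TCP orientation; "ft_force": force on the tool from outside, world axes, zero at the start; "torque": the same for the moment, N m; "width": finger opening in m; "grip_force": force on a finger pad.
Only numpy, scipy, OpenCV 4.12 (cv2) and the standard library are available. Lean on these libraries where they do the work, as an engineer would, in place of code of your own. Each camera call takes 0.05 s, during which the arm holds its last target. There are 200 camera calls.

### The job

Close the black power-supply case on the bench: with the fingertips, press the front end of its cover down firmly against the spring strip under it and, keeping it pressed down, slide it forward so that its leading edge passes under the drag spring, until it is fully home against the front panel and lies flat. Nothing is to be gripped: the cover is pressed and pushed, never lifted out of the case. Leave the multimeter, the screwdriver and the capacitor where they are, and finish with the hand clear.

Things in the scene. Friction and masses are not known exactly. Their poses are not given: they have to be found in the camera images.
- chassis: Black power-supply case, 220 (x) x 160 (y) x 96 mm, fixed. Origin: underside centre; x points to its front panel, the way the cover closes; z up. The cover slides on a ledge along each side, top at 80 mm; walls 90 mm high, 154 mm apart. Front panel (inner face x = +107 mm, top 96 mm) is the end stop. At the rear (open above 77 mm) a lip on each wall overlaps the cover's edge with 2 mm play.
- strip_top (a point): Crest of a bowed spring strip, 100 mm wide (y), at chassis x = 0, under the cover and hidden by it. It pushes the cover up by at most 5 mm, with about 1.5 N when fully up and 6 N when flat. Pressed close behind the thumb bar, 6 to 10 N lay the cover flat on the ledges; from there it is rigid, and about 12 N is a good pressure for the slide.
- cross_bar (a point): Middle of the underside of the steel bar that crosses the case from wall to wall: chassis x = +62 to +74 mm (this point: +68), underside 87 mm and top 96 mm above the bench. The 3 mm cover passes under it only when pressed down; otherwise its raised edge runs against the bar.
- cover: Loose slotted charcoal plate, 215 (x) x 150 (y) x 3 mm, 0.24 to 0.39 kg, on the ledges between the side walls (2 mm play each side), its x along chassis x. Origin: centre of its underside. At the start it is drawn back (to chassis -x) 52 to 77 mm from home and its front edge stands 6 to 8 mm up because of the spring strip. Home: origin at about x = 0, y = 0, z = 80 mm of the chassis.
- cover_front (a point): Middle of the top of the cover's leading (front) edge. Fully home it is at x = +107 mm, z = 83 mm in the chassis frame, touching the front panel.
- cover_rear (a point): Middle of the top of the cover's rear edge, 215 mm behind cover_front. 83 mm above the bench when home and flat.
- thumb_bar (a point): Foot of the rear (chassis -x) side of the cover's thumb bar, on the cover's top face, 65.5 mm behind the leading edge. The bar is an aluminium strip 6 (x) x 70 (y) mm across the cover, 4 mm high. A fingertip pressed on the plate just behind it can push against it. With the cover home, its front side is 14 mm from the steel cross bar.
- spring_edge (a point): Middle of the free edge of the drag spring: three steel leaves, 34 mm wide each, that hang from the cross bar and slope down towards the front panel. Free edge at chassis x = +98 mm, underside 80 mm above the bench (3 mm below a flat cover's top). The cover's edge meets them near x = +87 mm and lifts them; they then bear on it with 6 to 9 N. Sliding takes 1 to 3 N before, up to 10 N under them.
- multimeter: Bystander: loose multimeter in a green holster lying on its back beside the case, 185 x 90 x 48 mm, 0.42 kg. Origin: centre of its underside.
- screwdriver: Bystander: loose screwdriver, 200 mm, lying on the bench on the other side of the case.
- capacitor: Bystander: loose dark cylindrical capacitor, 35 mm in diameter, 50 mm high, standing beyond the front panel. Origin: centre of its underside.

How it is judged:
By the outcome, as a careful person would: the job done as asked, in the order asked, and still so for the second after the job is handed in, with the robot touching nothing.
It also fails if it takes over 45 s, if anything falls off the work surface, if the arm or the gripper's body presses on something with over 40 N, if the wrist force passes 120 N, or if a joint passes its speed limit or range.

## Working session

There is one attempt and no reset: what is moved stays moved. The work goes in short steps, Python scripts to look and compute and a tool call to move; the robot and the scene stay as the last step left them, time stands still between calls to the robot, and variables do not carry over. Pictures are saved under pics/ and viewed, at most 10 in all, crops included, and the job is handed in when it is done.

Besides the shell and the picture viewer there is one more tool, called after "Call:" as name([rows], argument=value, ...), one row to a line, values as JSON. arm_command: Moves the arm, as the interface text tells. Its arguments: {"type":"object","properties":{"steps":{"type":"array","items":{"type":"object","properties":{"rot":{"type":"array","items":{"type":"number"}},"slide":{"type":"array","items":{"type":"number"}},"grip":{"type":"number"}}}},"newtons":{"type":"number"}},"required":["steps"]}

```bash
mkdir -p pics; cat > h.py <<'E'
import numpy as np, cv2
from bench import sensors, eyes, order
def ray(c,uv):
    K=np.array(c["intrinsics"]);k=c["k1"]
    d=np.array([(uv[0]-K[0,2])/K[0,0],(uv[1]-K[1,2])/K[1,1]]);s=d.copy()
    for _ in range(30): s=d/(1+k*(s@s))
    T=np.array(c["pose"]);return T[:3,3],T[:3,:3]@np.r_[s,1]
def onz(c,uv,z):
    o,d=ray(c,uv);return o+d*(z-o[2])/d[2]
def proj(c,P):
    T=np.array(c["pose"]);p=T[:3,:3].T@(np.array(P)-T[:3,3]);s=p[:2]/p[2]
    K=np.array(c["intrinsics"]);s=s*(1+c["k1"]*(s@s));return [K[0,0]*s[0]+K[0,2],K[1,1]*s[1]+K[1,2]]
E
python3 - <<'E'
from h import *
for n in("top","scene"):
    c=eyes.camera(n);cv2.imwrite(f"pics/{n}0.png",cv2.cvtColor(c["pixels"],cv2.COLOR_RGB2BGR))
    print(n,np.round(c["pose"],3).tolist(),np.round(c["intrinsics"],1).tolist(),c["k1"])
    for t in["chassis","cover","cross_bar","thumb_bar","cover_front","spring_edge","multimeter","screwdriver","capacitor"]:
        print(t,[(np.round(r["bbox"]).tolist(),round(r["conf"],2)) for r in eyes.look_for(t,c)[:2]])
s=sensors.read_state();print(s["ee_pos"],s["eef_rot"],s["ft_force"],s["time"])
E
```

```text
top [[-0.008, -0.989, 0.151, 0.463], [-1.0, 0.004, -0.031, 0.052], [0.03, -0.151, -0.988, 0.858], [0.0, 0.0, 0.0, 1.0]] [[405.3, 0.0, 315.3], [0.0, 405.3, 195.6], [0.0, 0.0, 1.0]] -0.03801015603153032
chassis [([336.0, 171.0, 458.0, 305.0], 0.73), ([359.0, 211.0, 464.0, 344.0], 0.36)]
cover [([358.0, 207.0, 469.0, 341.0], 0.75)]
cross_bar [([337.0, 168.0, 454.0, 304.0], 0.96), ([357.0, 206.0, 466.0, 341.0], 0.57)]
thumb_bar [([356.0, 206.0, 465.0, 338.0], 0.9)]
cover_front [([356.0, 209.0, 466.0, 341.0], 0.78)]
spring_edge [([352.0, 182.0, 414.0, 215.0], 0.71)]
multimeter [([436.0, 173.0, 509.0, 264.0], 0.65)]
screwdriver [([314.0, 248.0, 338.0, 327.0], 0.73)]
capacitor [([329.0, 163.0, 348.0, 187.0], 0.69)]
scene [[0.683, 0.589, -0.432, 1.049], [0.73, -0.56, 0.392, -0.395], [-0.011, -0.583, -0.812, 0.996], [0.0, 0.0, 0.0, 1.0]] [[477.3, 0.0, 324.2], [0.0, 477.3, 197.9], [0.0, 0.0, 1.0]] -0.14474836466499827
chassis [([190.0, 181.0, 310.0, 286.0], 0.71)]
cover [([172.0, 174.0, 280.0, 256.0], 0.95)]
cross_bar [([188.0, 182.0, 311.0, 294.0], 0.98), ([262.0, 215.0, 301.0, 264.0], 0.33)]
thumb_bar [([168.0, 175.0, 280.0, 254.0], 0.79)]
cover_front [([170.0, 178.0, 278.0, 256.0], 0.91)]
spring_edge [([264.0, 219.0, 303.0, 266.0], 0.8)]
multimeter [([158.0, 267.0, 248.0, 331.0], 0.83)]
screwdriver [([246.0, 169.0, 293.0, 196.0], 0.7)]
capacitor [([320.0, 234.0, 337.0, 258.0], 0.62)]
[ 0.22124533 -0.58457329  0.22260545] [9.83685029e-01 1.79899295e-01 1.72711051e-05 8.10183452e-05] [ 0.58793081 -0.39553677  0.07277928] 1.0
```

View pics/top0.png

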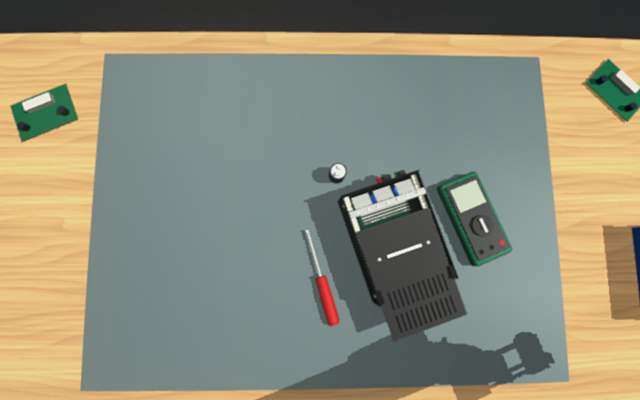

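View pics/scene0.png

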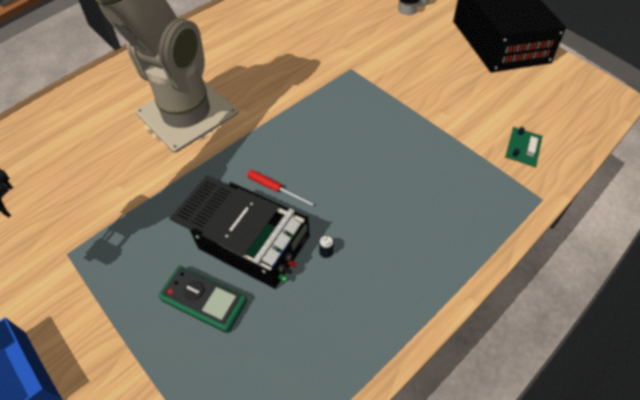

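The top view shows the case at about (400,245), with its front pointing up and a little left. The thumb bar is near (404,252), the cross bar near (388,200), the multimeter on the right, the screwdriver on the left and the capacitor beyond the front. I'll enlarge both views for accurate pixel positions.

```bash
python3 - <<'E'
import cv2
a=cv2.imread("pics/top0.png")[160:350,310:480];cv2.imwrite("pics/t1.png",cv2.resize(a,None,fx=3.15,fy=3.15,interpolation=cv2.INTER_CUBIC))
a=cv2.imread("pics/scene0.png")[165:295,160:320];cv2.imwrite("pics/s1.png",cv2.resize(a,None,fx=4.5,fy=4.5,interpolation=cv2.INTER_CUBIC))
E
```

```text
(no output)
```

View pics/t1.png

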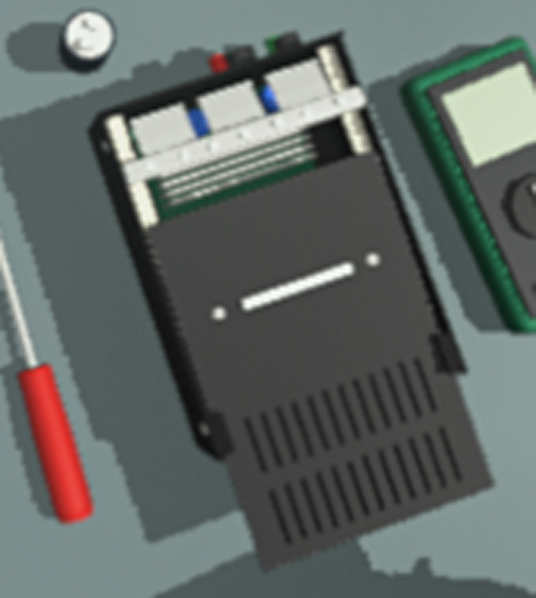

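View pics/s1.png

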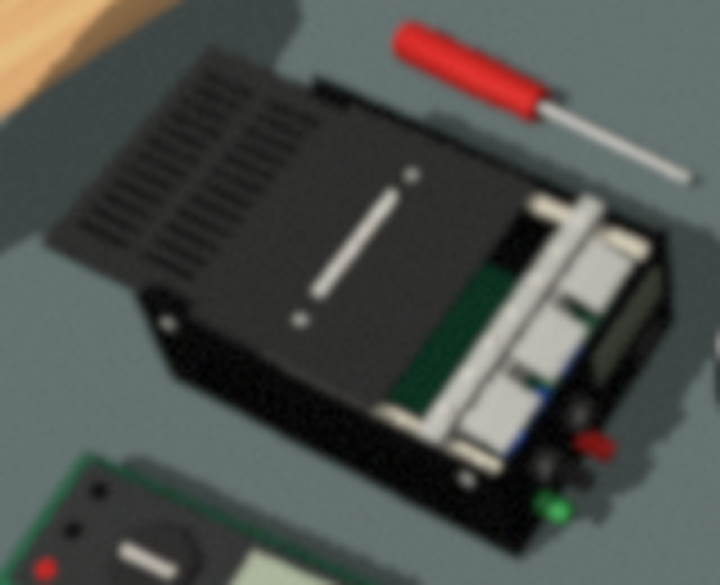

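Top view: cover front corners are at about (359,232) and (429,210), the bar ends at (350,215) and (425,191), and the thumb bar centre at (404.6,251). I'll fit all the points from both views together.

```bash
cat > fit.py <<'E'
from h import *
from scipy.optimize import least_squares
def model(p):
    x,y,a,d,f=p;xf=.107-d
    z=lambda u:.083+f*(u+.11)/(xf+.11)
    cov=lambda u,v,h=0:(u,v,z(u)+h)
    L=dict(pl=(.11,.08,.096),pr=(.11,-.08,.096),bl=(.068,.08,.096),br=(.068,-.08,.096),fl=cov(xf,.075),fr=cov(xf,-.075),
     rl=cov(xf-.215,.075),rr=cov(xf-.215,-.075),tl=cov(xf-.0625,.035,.004),tr=cov(xf-.0625,-.035,.004),b0=(.11,-.08,0),b1=(-.11,-.08,0))
    c,s=np.cos(a),np.sin(a)
    return {k:np.array([x+c*q[0]-s*q[1],y+s*q[0]+c*q[1],q[2]]) for k,q in L.items()}
E
python3 - <<'E'
from fit import *
T=dict(pl=(97,122),pr=(343,35),bl=(127,172),br=(362,97),fl=(155,228),fr=(375,158),rl=(265,570),rr=(493,483),tl=(243,305),tr=(353,267))
S=dict(bl=(592,203),br=(435,437),fl=(533,190),fr=(388,403),rl=(213,48),rr=(47,240),tl=(393,193),tr=(317,293),pl=(665,235),b0=(520,555),b1=(180,378))
ct,cs=eyes.camera("top"),eyes.camera("scene")
def res(p):
    m=model(p)
    return np.array([np.array(proj(ct,m[k]))-(np.array(v)/3.15+[310,160]) for k,v in T.items()]+[np.array(proj(cs,m[k]))-(np.array(v)/4.5+[160,165]) for k,v in S.items()])
r=least_squares(lambda p:res(p).ravel(),[.45,-.1,.3,.06,.007],loss="soft_l1")
print(r.x,np.degrees(r.x[2]));R=res(r.x)
for k,v in zip([*T,*S],R):print(k,v.round(1))
x=r.x;m=model(x)
for k in m:print(k,m[k].round(4))
E
```

```text
[ 0.50027352 -0.13094368  0.31814551  0.07141076  0.00714925] 18.228395049974722
pl [ 0.1 -3.5]
pr [-0.5 -1.7]
bl [-2.2  1.4]
br [ 1.1 -1.1]
fl [-3.3 -0.8]
fr [-0.4 -3.5]
rl [-0.7  0.2]
rr [0.4 0.6]
tl [-0.3 -0.7]
tr [-0.9 -0.6]
bl [ 0.2 -2.3]
br [-3.3  0.2]
fl [ 0.4 -1.8]
fr [-3.7  0.9]
rl [-1.3 -1.6]
rr [-2.5  0.2]
tl [-0.4 -0.7]
tr [-0.9 -0.4]
pl [-0.1 -2.1]
b0 [-1.1  1.7]
b1 [-2.3  0.6]
pl [ 0.5797 -0.0205  0.096 ]
pr [ 0.6298 -0.1725  0.096 ]
bl [ 0.5398 -0.0337  0.096 ]
br [ 0.5899 -0.1857  0.096 ]
fl [ 0.5106 -0.0486  0.0901]
fr [ 0.5575 -0.191   0.0901]
rl [ 0.3064 -0.1158  0.0796]
rr [ 0.3533 -0.2583  0.0796]
tl [ 0.4638 -0.1061  0.0911]
tr [ 0.4857 -0.1726  0.0911]
b0 [ 0.6298 -0.1725  0.    ]
b1 [ 0.4208 -0.2413  0.    ]
```

Call:
arm_command([
  {"slide": [0.024,0.044,0],"rot": [0,0,-1.2],"grip": 0.35},
  {"slide": [0.024,0.044,0],"rot": [0,0,-1.2],"grip": 0.35},
  {"slide": [0.024,0.044,0],"rot": [0,0,0],"grip": 0.35},
  {"slide": [0.024,0.044,0],"rot": [0,0,0],"grip": 0.35},
  {"slide": [0.024,0.044,0],"rot": [0,0,0],"grip": 0.35},
  {"slide": [0.024,0.044,0],"rot": [0,0,0],"grip": 0.35},
  {"slide": [0.024,0.044,0],"rot": [0,0,0],"grip": 0.35},
  {"slide": [0.024,0.044,0],"rot": [0,0,0],"grip": 0.35},
])

```text
time: 2.1
ee_pos: [0.4139, -0.2311, 0.2228]
eef_rot: [0.987, 0.159, 0.0, 0.0]
ft_force: [1.2, -0.3, -0.5]
width: 0.0309
grip_force: 0.0
```

Call:
arm_command([
  {"slide": [0.015,0.029,0],"rot": [0,0,0],"grip": 0.35},
  {"slide": [0.015,0.029,-0.02],"rot": [0,0,0],"grip": 0.35},
  {"slide": [0.015,0.029,-0.03],"rot": [0,0,0],"grip": 0.35},
  {"slide": [0,0,-0.03],"rot": [0,0,0],"grip": 0.35},
  {"slide": [0,0,-0.023],"rot": [0,0,0],"grip": 0.35},
  {"slide": [0,0,-0.008],"rot": [0,0,0],"grip": 0.35},
  {"slide": [0,0,0],"rot": [0,0,0],"grip": 0.35},
  {"slide": [0,0,0],"rot": [0,0,0],"grip": 0.35},
])

```text
time: 3.1
ee_pos: [0.4589, -0.1458, 0.1126]
eef_rot: [0.987, 0.159, 0.001, 0.0]
ft_force: [0.0, 0.1, 0.2]
width: 0.0304
grip_force: 0.0
```

```bash
python3 - <<'E'
from h import *
o=[]
for n,(x0,x1,y0,y1) in dict(top=(320,480,160,350),scene=(160,320,150,300)).items():
    c=eyes.camera(n);a=cv2.cvtColor(c["pixels"],cv2.COLOR_RGB2BGR)[y0:y1,x0:x1];o.append(cv2.resize(a,(400,int(400*a.shape[0]/a.shape[1])),interpolation=cv2.INTER_CUBIC))
H=max(a.shape[0] for a in o);o=[cv2.copyMakeBorder(a,0,H-a.shape[0],0,0,0) for a in o]
cv2.imwrite("pics/p2.png",np.hstack(o))
s=sensors.read_state();print(s["ee_pos"],s["ft_force"],s["width"],s["time"])
E
```

```text
[ 0.45876838 -0.14577368  0.11246332] [-0.37876562 -0.32441758 -1.04144607] 0.030150456654318092 3.2
```

View pics/p2.png

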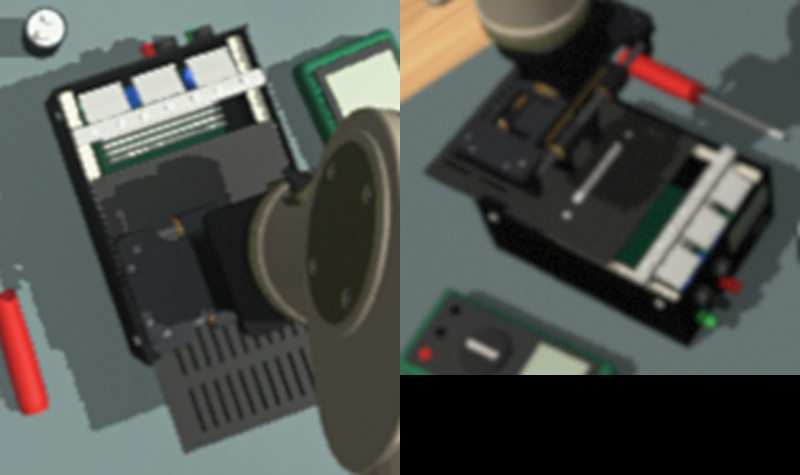

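The fingers stand square to the thumb bar and just behind it, with both clear of the plate. Next I'll lower them to contact.

Call:
arm_command([
  {"slide": [0,0,-0.008],"rot": [0,0,0],"grip": 0.35},
  {"slide": [0,0,-0.008],"rot": [0,0,0],"grip": 0.35},
  {"slide": [0,0,-0.004],"rot": [0,0,0],"grip": 0.35},
  {"slide": [0,0,-0.003],"rot": [0,0,0],"grip": 0.35},
  {"slide": [0,0,-0.002],"rot": [0,0,0],"grip": 0.35},
  {"slide": [0,0,-0.002],"rot": [0,0,0],"grip": 0.35},
  {"slide": [0,0,0],"rot": [0,0,0],"grip": 0.35},
  {"slide": [0,0,0],"rot": [0,0,0],"grip": 0.35},
])

```text
time: 4.2
ee_pos: [0.4584, -0.1455, 0.0848]
eef_rot: [0.987, 0.159, 0.0, 0.0]
ft_force: [-1.6, 0.4, 3.7]
width: 0.0304
grip_force: 2.1
```

Call:
arm_command([
  {"slide": [0,0,-0.001],"rot": [0,0,0],"grip": 0.35},
  {"slide": [0,0,-0.001],"rot": [0,0,0],"grip": 0.35},
  {"slide": [0,0,-0.001],"rot": [0,0,0],"grip": 0.35},
  {"slide": [0,0,0],"rot": [0,0,0],"grip": 0.35},
  {"slide": [0,0,0],"rot": [0,0,0],"grip": 0.35},
  {"slide": [0,0,0],"rot": [0,0,0],"grip": 0.35},
  {"slide": [0,0,0],"rot": [0,0,0],"grip": 0.35},
  {"slide": [0,0,0],"rot": [0,0,0],"grip": 0.35},
])

```text
time: 5.2
ee_pos: [0.4596, -0.1459, 0.0834]
eef_rot: [0.987, 0.159, 0.001, 0.001]
ft_force: [-3.4, 0.8, 20.2]
width: 0.0303
grip_force: 9.7
```

Call:
arm_command([
  {"slide": [0,0,0.0003],"rot": [0,0,0],"grip": 0.35},
  {"slide": [0.0019,0.0006,0],"rot": [0,0,0],"grip": 0.35},
  {"slide": [0.0019,0.0006,0],"rot": [0,0,0],"grip": 0.35},
  {"slide": [0.0019,0.0006,0],"rot": [0,0,0],"grip": 0.35},
  {"slide": [0.0019,0.0006,0],"rot": [0,0,0],"grip": 0.35},
  {"slide": [0.0019,0.0006,0],"rot": [0,0,0],"grip": 0.35},
  {"slide": [0.0019,0.0006,0],"rot": [0,0,0],"grip": 0.35},
  {"slide": [0,0,0],"rot": [0,0,0],"grip": 0.35},
])

```text
time: 6.2
ee_pos: [0.4709, -0.1428, 0.0834]
eef_rot: [0.987, 0.159, 0.001, 0.001]
ft_force: [-2.0, -0.9, 15.0]
width: 0.0302
grip_force: 7.7
```

Call:
arm_command([
  {"slide": [0.0029,0.0009,0.0001],"rot": [0,0,0],"grip": 0.35},
  {"slide": [0.0029,0.0009,0],"rot": [0,0,0],"grip": 0.35},
  {"slide": [0.0029,0.0009,0],"rot": [0,0,0],"grip": 0.35},
  {"slide": [0.0029,0.0009,0],"rot": [0,0,0],"grip": 0.35},
  {"slide": [0.0029,0.0009,0],"rot": [0,0,0],"grip": 0.35},
  {"slide": [0.0029,0.0009,0],"rot": [0,0,0],"grip": 0.35},
  {"slide": [0.0029,0.0009,0],"rot": [0,0,0],"grip": 0.35},
  {"slide": [0,0,0],"rot": [0,0,0],"grip": 0.35},
])

```text
time: 7.2
ee_pos: [0.4913, -0.1364, 0.0834]
eef_rot: [0.987, 0.159, 0.001, 0.001]
ft_force: [-1.3, -0.8, 13.2]
width: 0.0302
grip_force: 6.8
```

```bash
cat > look.py <<'E'
from h import *
import sys
o=[]
for n,(x0,x1,y0,y1) in dict(top=(320,480,160,350),scene=(190,320,170,300)).items():
    c=eyes.camera(n);a=cv2.cvtColor(c["pixels"],cv2.COLOR_RGB2BGR)[y0:y1,x0:x1];o.append(cv2.resize(a,(400,int(400*a.shape[0]/a.shape[1])),interpolation=cv2.INTER_CUBIC))
H=max(a.shape[0] for a in o);o=[cv2.copyMakeBorder(a,0,H-a.shape[0],0,0,0) for a in o]
cv2.imwrite(sys.argv[1],np.hstack(o))
s=sensors.read_state();print(s["ee_pos"],s["ft_force"],s["time"])
E
python3 look.py pics/p3.png
```

```text
[ 0.49128656 -0.1363715   0.08343701] [-0.03928821 -0.63785281 13.48752113] 7.3
```

View pics/p3.png

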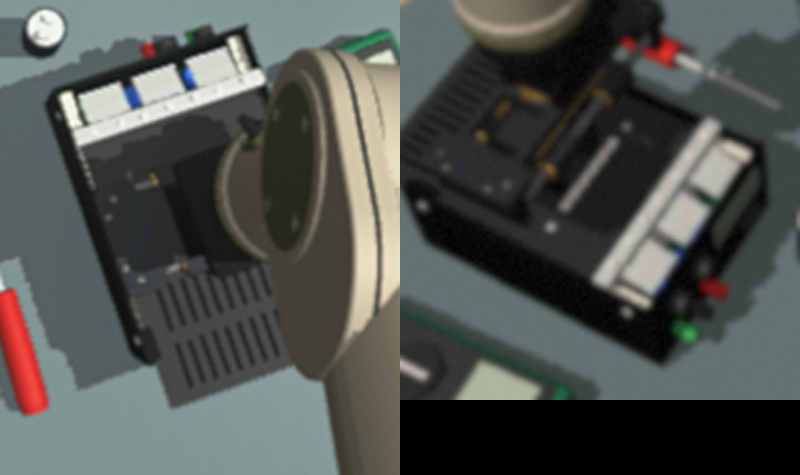

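The cover has moved with the fingers, and its leading edge is at or under the cross bar. The case, meter, screwdriver and capacitor have not moved. I'll keep pushing.

Call:
arm_command([
  {"slide": [0.0024,0.0008,0],"rot": [0,0,0],"grip": 0.35},
  {"slide": [0.0024,0.0008,0],"rot": [0,0,0],"grip": 0.35},
  {"slide": [0.0024,0.0008,0],"rot": [0,0,0],"grip": 0.35},
  {"slide": [0.0024,0.0008,0],"rot": [0,0,0],"grip": 0.35},
  {"slide": [0.0024,0.0008,0],"rot": [0,0,0],"grip": 0.35},
  {"slide": [0.0024,0.0008,0],"rot": [0,0,0],"grip": 0.35},
  {"slide": [0.0024,0.0008,0],"rot": [0,0,0],"grip": 0.35},
  {"slide": [0,0,0],"rot": [0,0,0],"grip": 0.35},
])

```text
time: 8.3
ee_pos: [0.508, -0.1308, 0.0834]
eef_rot: [0.987, 0.159, 0.001, 0.001]
ft_force: [-1.8, -1.3, 13.7]
width: 0.0305
grip_force: 6.8
```

Call:
arm_command([
  {"slide": [0.0019,0.0006,0],"rot": [0,0,0],"grip": 0.35},
  {"slide": [0.0019,0.0006,0],"rot": [0,0,0],"grip": 0.35},
  {"slide": [0.0019,0.0006,0],"rot": [0,0,0],"grip": 0.35},
  {"slide": [0.0019,0.0006,0],"rot": [0,0,0],"grip": 0.35},
  {"slide": [0.0019,0.0006,0],"rot": [0,0,0],"grip": 0.35},
  {"slide": [0.0019,0.0006,0],"rot": [0,0,0],"grip": 0.35},
  {"slide": [0,0,0],"rot": [0,0,0],"grip": 0.35},
  {"slide": [0,0,0],"rot": [0,0,0],"grip": 0.35},
])

```text
time: 9.3
ee_pos: [0.5181, -0.128, 0.0834]
eef_rot: [0.987, 0.159, -0.0, 0.001]
ft_force: [-8.9, -1.9, 18.9]
width: 0.0305
grip_force: 10.4
```

Call:
arm_command([
  {"slide": [0.0014,0.0005,0.0001],"rot": [0,0,0],"grip": 0.35},
  {"slide": [0.0014,0.0005,0],"rot": [0,0,0],"grip": 0.35},
  {"slide": [0.0014,0.0005,0],"rot": [0,0,0],"grip": 0.35},
  {"slide": [0.0014,0.0005,0],"rot": [0,0,0],"grip": 0.35},
  {"slide": [0.0014,0.0005,0],"rot": [0,0,0],"grip": 0.35},
  {"slide": [0,0,0],"rot": [0,0,0],"grip": 0.35},
  {"slide": [0,0,0],"rot": [0,0,0],"grip": 0.35},
  {"slide": [0,0,0],"rot": [0,0,0],"grip": 0.35},
])

```text
time: 10.3
ee_pos: [0.5252, -0.1257, 0.0834]
eef_rot: [0.987, 0.159, 0.0, 0.001]
ft_force: [-7.6, -3.2, 17.3]
width: 0.0308
grip_force: 13.0
```

```bash
python3 look.py pics/p4.png
```

```text
[ 0.52513679 -0.12563363  0.08341241] [-8.10942977 -3.38175068 17.16954875] 10.4
```

View pics/p4.png

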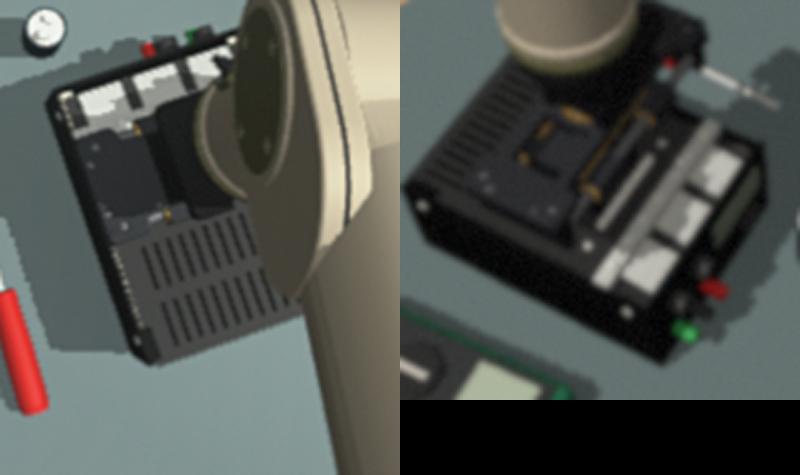

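The cover's leading edge now shows dark between the leaves near the panel, so it is almost home. I'll go on until the end stop shows in the force reading.

Call:
arm_command([
  {"slide": [0.00095,0.0003,0],"rot": [0,0,0],"grip": 0.35},
  {"slide": [0.00095,0.0003,0],"rot": [0,0,0],"grip": 0.35},
  {"slide": [0.00095,0.0003,0],"rot": [0,0,0],"grip": 0.35},
  {"slide": [0.00095,0.0003,0],"rot": [0,0,0],"grip": 0.35},
  {"slide": [0,0,0],"rot": [0,0,0],"grip": 0.35},
  {"slide": [0,0,0],"rot": [0,0,0],"grip": 0.35},
  {"slide": [0,0,0],"rot": [0,0,0],"grip": 0.35},
  {"slide": [0,0,0],"rot": [0,0,0],"grip": 0.35},
])

```text
time: 11.4
ee_pos: [0.529, -0.1242, 0.0834]
eef_rot: [0.987, 0.159, 0.0, 0.001]
ft_force: [-7.5, -2.8, 16.8]
width: 0.0306
grip_force: 12.9
```

Call:
arm_command([
  {"slide": [0.00095,0.0003,0],"rot": [0,0,0],"grip": 0.35},
  {"slide": [0.00095,0.0003,0],"rot": [0,0,0],"grip": 0.35},
  {"slide": [0.00095,0.0003,0],"rot": [0,0,0],"grip": 0.35},
  {"slide": [0.00095,0.0003,0],"rot": [0,0,0],"grip": 0.35},
  {"slide": [0,0,0],"rot": [0,0,0],"grip": 0.35},
  {"slide": [0,0,0],"rot": [0,0,0],"grip": 0.35},
  {"slide": [0,0,0],"rot": [0,0,0],"grip": 0.35},
  {"slide": [0,0,0],"rot": [0,0,0],"grip": 0.35},
])

```text
time: 12.4
ee_pos: [0.5307, -0.1237, 0.0834]
eef_rot: [0.987, 0.158, -0.002, 0.001]
ft_force: [-18.4, -3.6, 26.1]
width: 0.0305
grip_force: 17.7
```

At the end stop: 19 N lateral with the motion stalled, right where the geometry puts home. I'll ease off the push and lift straight up.

Call:
arm_command([
  {"slide": [-0.001,-0.0003,0.0003],"rot": [0,0,0],"grip": 0.35},
  {"slide": [0,0,0.0005],"rot": [0,0,0],"grip": 0.35},
  {"slide": [-0.0005,-0.0002,0.001],"rot": [0,0,0],"grip": 0.35},
  {"slide": [0,0,0.003],"rot": [0,0,0],"grip": 0.35},
  {"slide": [0,0,0.01],"rot": [0,0,0],"grip": 0.35},
  {"slide": [0,0,0.03],"rot": [0,0,0],"grip": 0.35},
  {"slide": [0,0,0.04],"rot": [0,0,0],"grip": 0.35},
  {"slide": [0,0,0.04],"rot": [0,0,0],"grip": 0.35},
])

```text
time: 13.4
ee_pos: [0.5317, -0.1214, 0.2089]
eef_rot: [0.987, 0.16, 0.001, -0.0]
ft_force: [1.1, -0.6, -0.9]
width: 0.0305
grip_force: 0.0
```

Call:
arm_command([
  {"slide": [-0.02,-0.05,0],"rot": [0,0,0],"grip": 0.35},
  {"slide": [-0.02,-0.05,0],"rot": [0,0,0],"grip": 0.35},
  {"slide": [-0.02,-0.05,0],"rot": [0,0,0],"grip": 0.35},
  {"slide": [-0.02,-0.05,0],"rot": [0,0,0],"grip": 0.35},
  {"slide": [-0.02,-0.05,0],"rot": [0,0,0],"grip": 0.35},
  {"slide": [-0.02,-0.05,0],"rot": [0,0,0],"grip": 0.35},
  {"slide": [-0.02,-0.03,0],"rot": [0,0,0],"grip": 0.35},
  {"slide": [0,0,0],"rot": [0,0,0],"grip": 0.35},
])

```text
time: 14.4
ee_pos: [0.3894, -0.4548, 0.2072]
eef_rot: [0.988, 0.157, 0.0, 0.001]
ft_force: [0.2, 0.8, -0.2]
width: 0.0305
grip_force: 0.0
```

```bash
python3 look.py pics/p5.png
```

```text
[ 0.39211267 -0.45155272  0.20731639] [0.52653556 0.82908348 0.25710062] 14.5
```

View pics/p5.png

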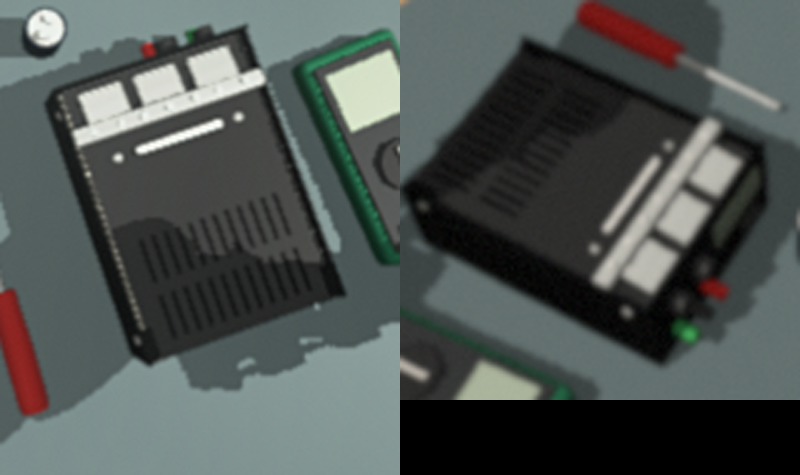

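The cover fills the case: in the left view the thumb bar (180,137) is parallel to the cross bar (170,107), about 24 mm centre to centre against 23 expected. The bystanders are untouched and the hand is clear.

```bash
python3 -c "
from h import *
print(order.close_job())"
```

```text
the job is handed in; nothing more can be done
None
```

The cover was pressed down, slid under the cross bar and drag spring to the front-panel stop, and lay closed in the last pictures; the bystanders are where they were, the hand is clear, and the job is handed in (no verdict shown).

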